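Tip the amber screen into the balance's front rail

TASK

Fit the amber screen that stands on the white tray into the rail in front of the balance: lean its top away from the balance, hook its foot into the groove under the blue lip, then straighten it so that it stands upright and fully down in the groove, foot to the front, and let go. Do not disturb the jars, bottle, dish and spatula.

Things in the scene. Friction and masses are not known exactly. Their poses are not given: they have to be found in the camera images.
- screen: (Sizes in mm.) Amber L-shaped plate, 100-200 g: sheet 5 thick, 100 wide, 120 high, white grip strip 12 thick along its top edge (z 104 to 120); a foot 5 thick, 100 wide juts 14 out of the sheet's front (-x) at the bottom. Origin: underside, mid sheet thickness and width. z up, y along its width. It first stands free on its foot on the tray, foot roughly away from the robot.
- foot_edge (a point): Middle of the lower front edge of the screen's foot, at (-16.5, 0, 0) in the screen's frame; the sheet's back face is at x = +2.5.
- balance: Fixed laboratory balance: housing 180 deep, 170 wide, 70 high, beginning at x = +32, round steel pan on top (78 high, centre x = +140). Origin: on the bench before the housing, under the screen's nominal place. -x is its front, roughly away from the robot; z up. The rail stands before it, parallel to its front. A jar stands on the pan.
- groove (a point): Nominal middle of the groove floor, (0, 0, 6) in the balance's frame, where the screen's origin ends. The fixed aluminium rail (128 wide, 21 high, x -45 to +24) was clamped by hand: the whole rail, groove and posts sit up to 7 forward or back of nominal along x. No reading tells this; see it or feel for it. All rail sizes here are nominal, in the balance's frame.
- lip (a point): Nominal middle of the upper edge of the rail's blue lip, (-10.5, 0, 21). Lip 4 thick. The mouth reaches from here to the groove's back wall at x = +3.5 (14 wide), whose flat top, z = 17, reaches back to x = +16. Below the lip the groove is undercut, z 6 to 17, to an inner front wall at x = -18.5. End walls at y = +-60. The rail's flat top runs forward to x = -45.
- backrest (a point): Nominal middle between two backrest posts (y = +-42, x 18 to 24, up to z = 80), at the faces of the pads that jut from them (z 66 to 80), (4.8, 0, 73). The 19 long foot cannot pass the mouth straight down: lean the screen's top 30 to 40 degrees to the front, away from the housing (below 25 it jams), come in low from the front, not down past the pads; foot in under the lip, then straighten.
- tray: Fixed white tray, 170 by 200, 6 high, on the bench; the screen stands on it at the start. Origin on the bench, under the screen's rough place.
- jar_tray: small white screw-lid jar, 38 across, 42 high, standing on the tray about 70 mm behind the screen and to one side. Leave alone. Origin: middle of its underside.
- jar_pan: the same kind of white jar, standing on the balance's pan. Leave alone. Origin: middle of its underside.
- jar_loose: the same kind of white jar, standing on the bench between the balance and the tray. Leave alone. Origin: middle of its underside.
- amber_bottle: amber bottle with a black cap, 56 across, 130 high, standing on the bench farther back in the middle. Leave alone. Origin: middle of its underside.
- dish: small white bowl, 80 across, 30 high, on the robot's left side of the bench. Leave alone. Origin: middle of its underside.
- spatula: spatula about 190 long, lying on the robot's right side of the bench. Leave alone. Origin: under its middle.
Not all that is in view belongs to the job. What is meant by the screen is not green, and is the smaller of those in its own colour.

How it is judged:
By the outcome, as a careful person would: the job done as asked, in the order asked, and still so for the second after the job is handed in, with the robot touching nothing.
It also fails if it takes over 56 s, if anything falls off the work surface, if the arm or the gripper's body presses on something with over 40 N, if the wrist force passes 120 N, or if a joint passes its speed limit or range.

ROBOT

A 6-joint arm with a two-finger parallel gripper is mounted at the origin on the work surface. World frame = base frame: x ahead of the robot, y to its left, z up, the work surface at z = 0. Lengths are in mm, angles in rad, forces in N, time in s.
With the tool pointing down it reaches from about 325 to 875 mm from the base axis. Payload 4.4 kg.
Tool frame: the origin (TCP) lies on the centre line of the jaws, within the pads' length; the fingertips stand ahead of it and the grasp point (between the pads) lies 6 mm ahead of it (ctrl.tcp_to_tips is the z of the fingertips in the tool frame, in mm); z points along the fingers, y is the direction in which the jaws open and shut (so a half turn about z gives the same grasp; the last joint's range is limited). The gripper opens to 85 mm and grips with 20 to 120 N. Pads are 22 mm wide; open, the fingers measure 114 mm over their backs; the gripper's body (76 mm by 85 mm) begins 54 mm behind the grasp point. The pads swing forward as they close: fully open they stand 13 mm farther back than shut.
Start: joints at [0.998, 0.207, 1.542, -0, 1.393, -0.15], TCP at [235.941, 524.366, 256.282] pointing down, gripper open.
Joint ranges: [-2.73, 2.73], [-0.86, 2.22], [0.23, 2.46], [-1.11, 4.25], [0.08, 2.63], [-2.82, 2.82]. Speed limits (rad/s): [2.79, 2.79, 3.14, 3.14, 3.14, 3.14].

INTERFACE

Orientations are given as a 3x3 rotation matrix whose columns are the frame's x, y, z axes.
In Python, from plant import ctrl, sensors, optics gives the robot as it stands. Calls block until the motion is done:
- ctrl.move_ptp(position, orientation): joint-space move of the TCP to a pose.
- ctrl.move_l(position, rot=None, vel=150, threshold=None): straight line of the TCP; rot=None keeps the orientation; vel is the mean speed in mm/s. With threshold (N) it stops when the force on the tool has changed by that much, and returns True; else False.
- ctrl.set_joints(angles): joint-space move.
- ctrl.gripper_to(opening, force=None): finger opening in mm; force is the grip in N (None keeps the last); returns when the fingers have stopped.
- ctrl.hold(seconds).
- ctrl.solve_ik(position, orientation): joint angles nearest the present ones, or None.
- sensors.read_state(): the state.
- optics.grab_frame(name): name is "side" or "top"; returns (picture, depth): 420x560x3 uint8, red, green, blue; 420x560 float32, mm along the optical axis (not along the pixel's ray), 0 where there is no reading.
- optics.camera_params(name): a dict with "mtx" (3x3 intrinsics, pixels), "k1" (the pictures are not rectified: a ray, as slopes to the right and down, at radius r is drawn at 1 + k1 r^2 times it, then the intrinsics apply), "R" (3x3) and "t" (3): a world point X has camera coordinates R X + t. Camera axes: x right, y down, z forward; pixel columns grow to the right and rows downward; lengths in mm; the calibration is good to about 2 mm. A picture is of the moment at which its call begins. camera_params takes no time and is no camera call.
A pose or a line that the arm cannot do raises ctrl.MotionError and nothing moves.
- ctrl.finish_job(): hands the job in, once; it reports no verdict.
The state is a dict: "t": time; "q": joint angles; "qvel": joint speeds; "tau": joint torques, N m; "eef_pos": TCP position; "eef_rot": TCP orientation; "force": force on the tool from outside, world axes, zero at the start; "wrist_torque": the same for the moment, N m; "grip_width": finger opening in mm.
Only numpy, scipy, OpenCV 4.12 (cv2) and the standard library are available. Lean on these libraries where they do the work, as an engineer would, in place of code of your own. Each camera call takes 0.05 s, during which the arm holds its last target.

## Working session

There is one attempt and no reset: what is moved stays moved. The work goes in short steps, each a Python script; the robot and the scene stay as the last script left them, time stands still between calls to the robot, and variables do not carry over. Pictures are saved under pics/ and viewed, and the job is handed in when it is done.

```bash
ls; mkdir -p pics
python3 - <<'E'
from plant import ctrl,sensors,optics
import cv2,numpy as np
for n in("side","top"):
    p,d=optics.grab_frame(n); cv2.imwrite(f"pics/{n}0.png",p[:,:,::-1]); np.save(f"{n}0.npy",d); np.save(f"{n}0p.npy",p)
    c=optics.camera_params(n); print(n,c)
s=sensors.read_state(); print(s['t'],s['eef_pos'],s['eef_rot'],s['grip_width'],ctrl.tcp_to_tips)
E
```

```text
pics
side {'mtx': array([[454.16514282,   0.        , 290.16343471],
       [  0.        , 454.16514282, 209.69202413],
       [  0.        ,   0.        ,   1.        ]]), 'k1': -0.05183651703907651, 'R': array([[ 0.70034236, -0.71368791,  0.01304417],
       [-0.43154857, -0.43789366, -0.78867926],
       [ 0.56858281,  0.5467163 , -0.61466647]]), 't': array([-401.45782318,  312.17423157, 1281.22959296])}
top {'mtx': array([[490.28887736,   0.        , 281.44324484],
       [  0.        , 490.28887736, 205.08515849],
       [  0.        ,   0.        ,   1.        ]]), 'k1': -0.17513123358071864, 'R': array([[ 0.02889193, -0.99937463,  0.02038636],
       [-0.99396025, -0.03088354, -0.10530544],
       [ 0.10586919, -0.01722076, -0.99423094]]), 't': array([ -49.25040375,  570.69448578, 1742.33875492])}
0.1 [235.60493472 523.81512733 255.21796382] [[-9.11919990e-01  4.10366438e-01 -1.14801971e-03]
 [ 4.10367920e-01  9.11918323e-01 -1.77264704e-03]
 [ 3.19465357e-04 -2.08762274e-03 -9.99997770e-01]] 85.45663844919824 25.0
```

View pics/side0.png

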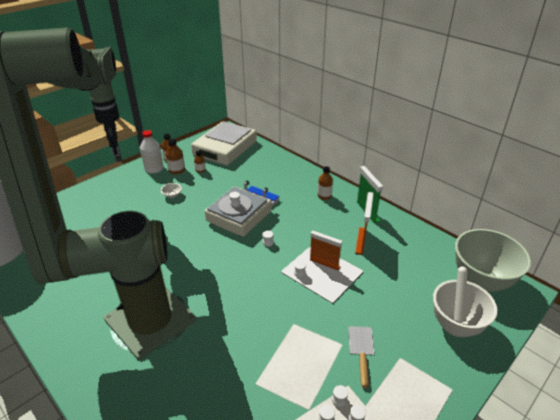

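View pics/top0.png

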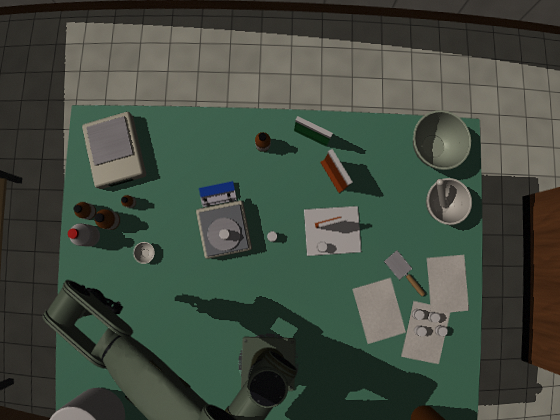

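```bash
cat > h.py <<'E'
import numpy as np,cv2
from plant import ctrl,sensors,optics
C={n:optics.camera_params(n) for n in("side","top")}
def und(n,uv):
    c=C[n];uv=np.atleast_2d(np.asarray(uv,float))
    # k1-only radial distortion via cv2
    return cv2.undistortPoints(uv.reshape(-1,1,2),c['mtx'],np.array([c['k1'],0,0,0,0]),None,None,None,None) [:,0] if False else cv2.undistortPoints(uv.reshape(-1,1,2),c['mtx'],np.array([c['k1'],0,0,0,0.])).reshape(-1,2)
def cast(n,uv,z):
    c=C[n];x=und(n,uv);d=np.c_[x,np.ones(len(x))]@c['R'];o=-c['R'].T@c['t']
    return o+d*((z-o[2])/d[:,2])[:,None]
def deproj(n,uv,D):
    c=C[n];x=und(n,uv);return (np.c_[x,np.ones(len(x))]*np.asarray(D)[:,None]-c['t'])@c['R']
def proj(n,X):
    c=C[n];X=np.atleast_2d(np.asarray(X,float))
    return cv2.projectPoints(X,cv2.Rodrigues(c['R'])[0],c['t'],c['mtx'],np.array([c['k1'],0,0,0,0.]))[0].reshape(-1,2)
def cloud(n,D,box):
    u0,v0,u1,v1=box;U,V=np.meshgrid(np.arange(u0,u1),np.arange(v0,v1));uv=np.c_[U.ravel(),V.ravel()];d=D[uv[:,1],uv[:,0]]
    return uv,deproj(n,uv,d)
def crop(p,box,k,f):
    u0,v0,u1,v1=box;cv2.imwrite(f,cv2.resize(p[v0:v1,u0:u1,::-1],None,fx=k,fy=k,interpolation=cv2.INTER_CUBIC))
E
python3 - <<'E'
from h import *
T=np.load("top0p.npy");S=np.load("side0p.npy")
crop(T,(190,175,370,265),4,"pics/t1.png"); crop(S,(195,170,375,305),4,"pics/s1.png")
dt=np.load("top0.npy")
for uv in[(304,210),(358,206),(332,250),(328,221),(223,190),(223,230),(205,240),(271,237),(335,160),(322,246),(200,204),(280,170)]:
    print(uv,deproj("top",[uv],[dt[uv[1],uv[0]]]).round(1))
E
```

```text
(304, 210) [[ 559.2 -115.9    4. ]]
(358, 206) [[ 580.8 -316.8   -2.4]]
(332, 250) [[ 415.3 -221.1   11.9]]
(328, 221) [[ 521.  -204.7    8.2]]
(223, 190) [[620.6 181.7  28.4]]
(223, 230) [[470.6 166.5 120.1]]
(205, 240) [[436.1 234.1  67. ]]
(271, 237) [[455.    2.   43.4]]
(335, 160) [[ 718.6 -208.   157.4]]
(322, 246) [[ 428.  -180.6   47.3]]
(200, 204) [[569.9 267.6  -0.6]]
(280, 170) [[705.5 -23.5   2.3]]
```

```bash
sleep 1
```

```text
(no output)
```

View pics/t1.png

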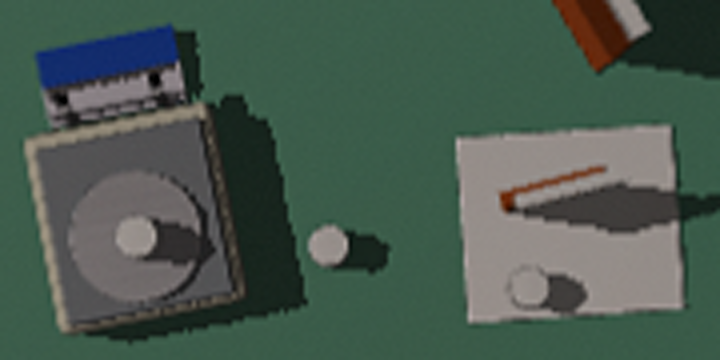

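View pics/s1.png

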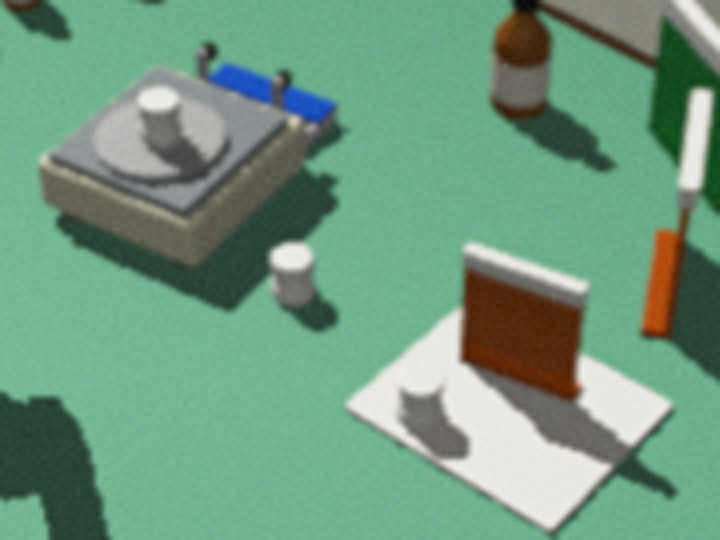

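Run:
```python
from h import *
T=np.load("top0p.npy");S=np.load("side0p.npy");dt=np.load("top0.npy");ds=np.load("side0.npy")
crop(T,(308,205,352,238),16,"pics/t2.png"); crop(S,(305,225,350,275),12,"pics/s2.png")
uv,P=cloud("top",dt,(308,208,352,236)); m=P[:,2]>25
print(m.sum()); 
for a,b in zip(uv[m],P[m].round(0)): print(a,b,T[a[1],a[0]])
print('side')
uv,P=cloud("side",ds,(305,225,350,275))
for u in(315,325,335):
    for a,b in zip(uv[uv[:,0]==u],P[uv[:,0]==u].round(0)):print(a,b,S[a[1],a[0]])
```

```text
116
[313 210] [ 384.   -2. 1793.] [151 143 140]
[344 217] [ 528. -247.  120.] [148 141 137]
[345 217] [ 528. -251.  119.] [148 141 137]
[346 217] [ 528. -254.  120.] [148 140 136]
[340 218] [ 524. -233.  124.] [136 119 110]
[341 218] [ 523. -235.  130.] [139 135 131]
[342 218] [ 524. -239.  128.] [150 145 140]
[343 218] [ 523. -242.  135.] [150 144 139]
[344 218] [ 523. -245.  132.] [149 143 138]
[345 218] [ 524. -249.  130.] [148 142 138]
[346 218] [ 524. -254.  123.] [149 141 138]
[336 219] [ 520. -219.  126.] [138 120 109]
[337 219] [ 520. -222.  125.] [145 134 127]
[338 219] [ 520. -225.  130.] [151 146 144]
[339 219] [ 520. -229.  125.] [149 145 141]
[340 219] [ 520. -232.  130.] [150 144 140]
[341 219] [ 520. -236.  127.] [151 145 141]
[342 219] [ 520. -239.  126.] [151 144 140]
[343 219] [ 520. -242.  131.] [151 144 140]
[344 219] [ 520. -246.  128.] [148 142 138]
[345 219] [ 520. -250.  128.] [141 134 130]
[346 219] [ 521. -254.  124.] [147 141 137]
[333 220] [ 516. -209.  123.] [138 122 111]
[334 220] [ 516. -212.  126.] [151 148 145]
[335 220] [ 516. -215.  128.] [149 145 1
[... 9591 characters left out ...]
] [ 524. -243.   53.] [86 37 13]
[335 259] [ 525. -243.   48.] [87 42 17]
[335 260] [ 524. -244.   45.] [84 42 16]
[335 261] [ 521. -247.   45.] [85 41 14]
[335 262] [ 525. -244.   35.] [87 41 14]
[335 263] [ 523. -245.   33.] [90 42 16]
[335 264] [ 526. -244.   26.] [93 37  0]
[335 265] [ 525. -245.   24.] [98 38  4]
[335 266] [ 524. -246.   20.] [99 40  9]
[335 267] [ 525. -246.   15.] [91 34  3]
[335 268] [ 525. -246.   11.] [82 38 10]
[335 269] [ 522. -249.   10.] [87 56 41]
[335 270] [ 525. -247.    2.] [95 87 80]
[335 271] [ 514. -256.   12.] [108 104 102]
[335 272] [ 515. -256.    7.] [108 106 102]
[335 273] [ 511. -259.    8.] [104 103 101]
[335 274] [ 508. -261.    7.] [108 105 103]
```

```bash
sleep 1
```

```text
(no output)
```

View pics/t2.png

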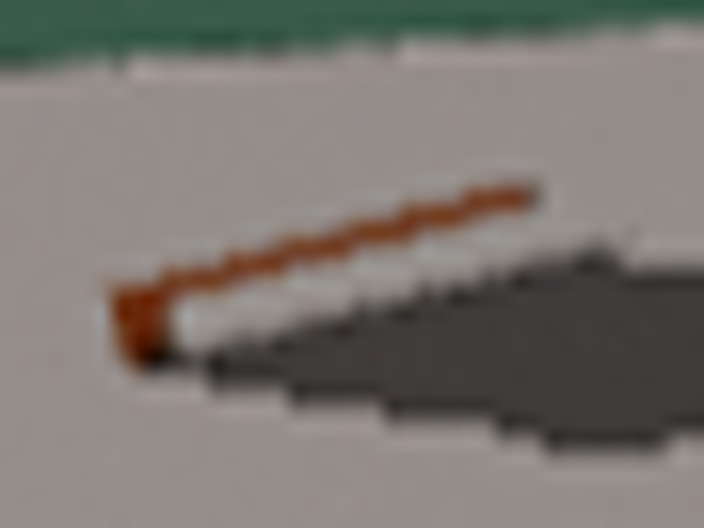

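View pics/s2.png

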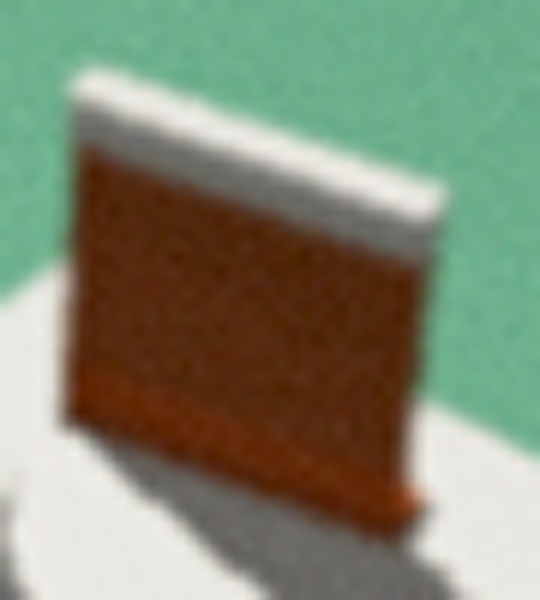

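```bash
cat > rail.py <<'E'
from h import *
def blue(p,box):
    hsv=cv2.cvtColor(p,cv2.COLOR_RGB2HSV); m=cv2.inRange(hsv,(105,120,30),(130,255,255)); k=np.zeros_like(m);u0,v0,u1,v1=box;k[v0:v1,u0:u1]=1
    m=m*k; n,l,s,c=cv2.connectedComponentsWithStats(m); i=1+np.argmax(s[1:,4]); return (l==i).astype(np.uint8)
if __name__=="__main__":
    for n,box in(("top",(190,175,250,215)),("side",(235,175,290,215))):
        p=np.load(n+"0p.npy"); m=blue(p,box); c=max(cv2.findContours(m,cv2.RETR_EXTERNAL,cv2.CHAIN_APPROX_NONE)[0],key=len)
        r=cv2.boxPoints(cv2.minAreaRect(c)); print(n,m.sum(),r.round(1).tolist()); print(cast(n,r,21).round(1))
        q=cv2.approxPolyDP(c,2,True)[:,0]; print(q.tolist()); print(cast(n,q,21).round(1))
        crop(p,box,12,f"pics/rail_{n}.png")
    # housing top
    dt=np.load("top0.npy"); uv,P=cloud("top",dt,(190,195,255,265)); m=(P[:,2]>60)&(P[:,2]<85)
    r=cv2.minAreaRect(P[m,:2].astype(np.float32)); print(r,cv2.boxPoints(r))
E
python3 rail.py
```

```text
top 327 [[198.3000030517578, 187.6999969482422], [232.8000030517578, 180.8000030517578], [234.60000610351562, 189.89999389648438], [200.1999969482422, 196.8000030517578]]
[[627.3 273.3  21. ]
 [656.5 148.2  21. ]
 [623.4 140.2  21. ]
 [594.2 265.1  21. ]]
[[232, 181], [199, 188], [200, 196], [233, 190]]
[[655.8 151.   21. ]
 [626.4 270.9  21. ]
 [597.  265.8  21. ]
 [622.8 146.   21. ]]
side 88 [[246.5, 190.5], [248.39999389648438, 184.8000030517578], [263.70001220703125, 189.89999389648438], [261.79998779296875, 195.60000610351562]]
[[595.1 257.3  21. ]
 [625.7 281.1  21. ]
 [645.  213.9  21. ]
 [614.5 191.6  21. ]]
[[247, 189], [262, 195], [261, 189], [252, 186]]
[[603.  263.5  21. ]
 [617.6 193.9  21. ]
 [641.6 225.6  21. ]
 [630.3 265.1  21. ]]
((492.12701416015625, 175.81625366210938), (206.9478759765625, 169.12469482421875), 14.062906265258789) [[371.2067  232.70142]
 [412.3018   68.64545]
 [613.04736 118.93109]
 [571.9523  282.98706]]
```

```bash
sleep 2
```

```text
(no output)
```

View pics/rail_top.png

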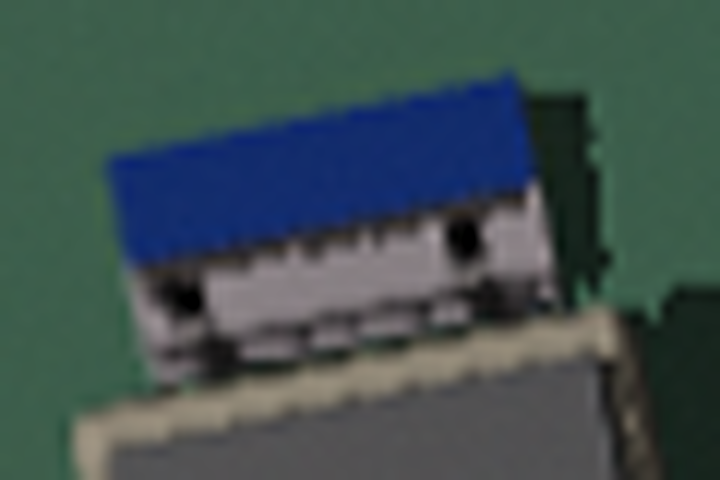

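View pics/rail_side.png

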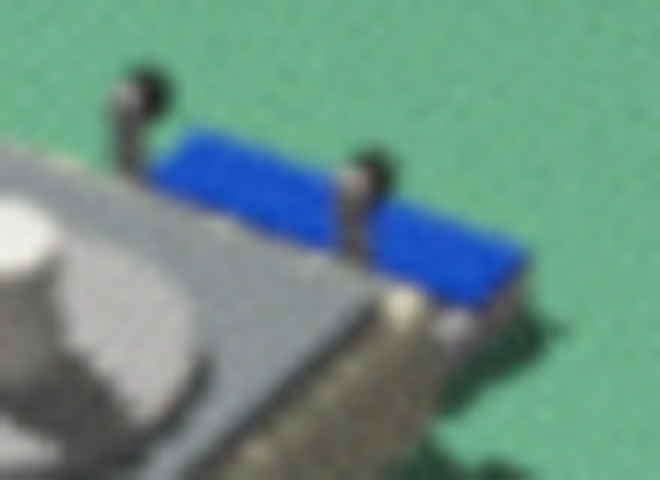

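```bash
cat > rail2.py <<'E'
from h import *
def crossings(p,cols,r0,r1,thr=None):
    q=p.astype(float); b=q[:,:,2]-q[:,:,0]*0.5-q[:,:,1]*0.5
    F=[];B=[]
    for u in cols:
        c=b[r0:r1,u]; hi=np.sort(c)[-4:].mean(); k=np.argmax(c)
        # front (up): background level
        def cr(idx,h):
            for i,j in zip(idx[:-1],idx[1:]):
                if c[j]<h: return r0+i+(c[i]-h)/(c[i]-c[j])*(j-i)
        F.append((u,cr(range(k,-1,-1),(hi+c[:3].mean())/2))); B.append((u,cr(range(k,len(c)),(hi+0)/2)))
    return np.array(F,float),np.array(B,float)
def rail(p,cols=range(203,230)):
    F,B=crossings(p,cols,176,206)
    out=[]
    for E_ in(F,B):
        X=cast("top",E_,21)[:,:2]; l=cv2.fitLine(X.astype(np.float32),cv2.DIST_HUBER,0,.01,.01).ravel()
        out.append((l, np.abs((X-l[2:])@[-l[1],l[0]]).mean()))
    return out
if __name__=="__main__":
    p=np.load("top0p.npy"); o=rail(p)
    for l,r in o: print(l,np.degrees(np.arctan2(l[0],-l[1])),r)
    d=o[1][0][:2]; n=np.array([-d[1],d[0]]); print("width",(o[0][0][2:]-o[1][0][2:])@n)
    q=p.astype(float);b=q[:,:,2]-q[:,:,0]*.5-q[:,:,1]*.5
    # lateral ends along mid row
    for s in (184,186,188,190,192): print(s,b[s,194:238].astype(int))
E
python3 rail2.py
```

```text
[ 2.3185857e-01 -9.7274953e-01  6.4500470e+02  1.9964688e+02] 13.406516 0.2909316974188413
[ 2.2796230e-01 -9.7366995e-01  6.0586163e+02  2.1698404e+02] 13.177134 0.2854741773602897
width 34.16021
184 [-2 -1 -2 -2 -2 -1 -1 -2 -2 -1 -1 -2 -2 -3 -3 -5 -5  0  6  7 18 20 33 50
 50 79 80 81 80 79 78 78 77 76 77 77 77 77 80 49 -3 -2 -1  0]
186 [-2 -2 -2 -2 -2 -3 -5 -1  6  8 17 19 31 47 51 75 81 82 81 80 78 78 77 77
 77 76 76 76 77 76 77 77 76 77 77 77 77 77 78 83  5 -2 -1 -1]
188 [-2  0 -2 -3 13 61 83 82 80 81 78 78 77 77 78 77 78 77 77 77 76 76 77 76
 79 77 77 77 76 76 77 78 77 76 77 77 78 76 79 82 37 -3 -1  0]
190 [-2 -4 -1 -2  3 52 80 77 76 78 78 78 77 77 77 76 78 76 78 77 78 77 79 77
 78 76 77 76 77 78 79 79 79 80 80 68 64 62 56 53 13 -1  0 -1]
192 [-1 -1  0 -2 -5 28 70 78 78 77 76 76 77 77 78 78 77 78 78 78 79 78 79 79
 81 69 66 62 55 53 27 22 12 -1 -4 -3 -3 -1 -1 -1 -2  0  0 -1]
```

```bash
cat > scr.py <<'E'
from h import *
T=np.load("top0p.npy").astype(int);S=np.load("side0p.npy").astype(int);dt=np.load("top0.npy");ds=np.load("side0.npy")
e=cast("top",[(198.7,188),(233.9,188)],21); print("rail ends",e, np.linalg.norm(e[0]-e[1]))
m=((S[:,:,0]-S[:,:,2]>45)&(S[:,:,0]<115)).astype(np.uint8); k=np.zeros_like(m);k[225:275,305:350]=1;m*=k
uv=np.argwhere(m)[:,::-1]; P=deproj("side",uv,ds[uv[:,1],uv[:,0]]); g=(P[:,2]>10)&(P[:,2]<104); P=P[g];uvg=uv[g]
l=cv2.fitLine(P[:,:2].astype(np.float32),cv2.DIST_HUBER,0,.01,.01).ravel(); print("back plane",l,np.degrees(np.arctan2(l[0],-l[1])),len(P))
d=l[:2];n=np.array([-d[1],d[0]]); n=n if n[0]>0 else -n
r=(P[:,:2]-l[2:])@n; print("tilt slope",np.polyfit(P[:,2],r,1),r.std())
# ends: intersect mask left/right boundary px with plane
c=C["side"];o=-c['R'].T@c['t']
for v in range(242,258,3):
    us=uv[uv[:,1]==v][:,0]; q=np.array([(us.min()-.5,v),(us.max()+.5,v)]); x=und("side",q); D=np.c_[x,np.ones(2)]@c['R']
    t=((l[2:]-o[:2])@n)/(D[:,:2]@n); X=o+D*t[:,None]; print(v,X.round(1).tolist(),((X[:,:2]-l[2:])@d).round(1))
# strip front top edge from top view
F=[]
for u in range(321,341):
    col=(T[:,u,0]-T[:,u,2]).astype(float)[212:232]; k=np.argmax(col); h=(col[k]+10)/2
    for i in range(k,19):
        if col[i+1]<h: F.append((u,212+i+(col[i]-h)/(col[i]-col[i+1])));break
X=cast("top",F,126)[:,:2]; f=cv2.fitLine(X.astype(np.float32),cv2.DIST_HUBER,0,.01,.01).ravel(); print("strip front top edge",f,np.degrees(np.arctan2(f[0],-f[1])),"dist from back plane (expect 8.5)",((X-l[2:])@n).mean())
E
python3 scr.py
```

```text
rail ends [[626.33073784 271.95477457  21.        ]
 [630.2178444  142.96000919  21.        ]] 129.05331880286244
back plane [ 2.8518671e-01 -9.5847201e-01  5.1369513e+02 -2.0910426e+02] 16.570007 605
tilt slope [ 0.00079934 -0.17476247] 2.1290602546995427
242 [[500.2, -163.9, 84.6], [512.7, -205.6, 103.4]] [-47.2  -3.7]
245 [[499.4, -161.1, 70.6], [520.3, -231.4, 102.7]] [-50.1  23.3]
248 [[499.6, -161.7, 58.0], [527.0, -253.8, 100.6]] [-49.5  46.7]
251 [[499.7, -162.2, 45.3], [527.3, -254.8, 88.6]] [-48.9  47.7]
254 [[499.9, -162.8, 32.4], [526.7, -252.8, 75.1]] [-48.3  45.6]
257 [[500.1, -163.4, 19.4], [527.0, -253.8, 62.8]] [-47.7  46.6]
strip front top edge [ 2.8914869e-01 -9.5728421e-01  5.1461456e+02 -1.9678300e+02] 16.806993 dist from back plane (expect 8.5) 4.461536970567875
```

```bash
cat > plan2d.py <<'E'
import numpy as np
# config free check: screen 2D sampled boundary points vs obstacle rectangles, signed clearance
def screen_pts(s=0.5):
    V=[(-16.5,0),(2.5,0),(2.5,104),(6,104),(6,120),(-6,120),(-6,104),(-2.5,104),(-2.5,5),(-16.5,5)]
    out=[]
    for a,b in zip(V,V[1:]+V[:1]):
        a=np.array(a);b=np.array(b);n=max(2,int(np.linalg.norm(b-a)/s)); out+= [a+(b-a)*i/n for i in range(n)]
    return np.array(out)
R=[(-45,-10.5,17,21),(-60,-18.5,-20,17.0),(-60,60,-20,6),(3.5,16,-20,17),(18,24,0,80),(4.8,18,66,80),(32,200,0,70)]
P=screen_pts()
def sd(p):
    best=np.full(len(p),1e9)
    for x0,x1,z0,z1 in R:
        dx=np.maximum(x0-p[:,0],p[:,0]-x1);dz=np.maximum(z0-p[:,1],p[:,1]-z1)
        d=np.hypot(np.maximum(dx,0),np.maximum(dz,0))+np.minimum(np.maximum(dx,dz),0); best=np.minimum(best,d)
    return best.min()
def clr(x,z,th):
    c,s=np.cos(th),np.sin(th); q=np.c_[x+c*P[:,0]-s*P[:,1], z+s*P[:,0]+c*P[:,1]]; return sd(q)
if __name__=="__main__":
    prev=None
    for thd in (38,36,34,32,30,27,24,21,18,15,12,9,6,3,0):
        th=np.radians(thd); best=[]
        for x in np.arange(-8,8,.5):
            for z in np.arange(6,26,.5):
                best.append((clr(x,z,th),x,z))
        best=[b for b in best if b[2]<20+0*thd]
        # restrict: hooked = toe upper front point under the lip
        c,s=np.cos(th),np.sin(th)
        hk=[b for b in best if b[1]+c*-16.5-s*5< -11.5 and b[2]+s*-16.5+c*5<17]
        for name,L in(("hooked",hk),):
            L.sort(reverse=True); print(thd,name,L[:1],"x range",[ (min(b[1] for b in L if b[0]>.7),max(b[1] for b in L if b[0]>.7)) if any(b[0]>.7 for b in L) else None])
    # descent at 35: clearance of column moves
    for thd in (30,34,38,40):
        th=np.radians(thd);print(thd)
        for z in range(36,8,-2):
            L=[(round(clr(x,z,th),2),x) for x in np.arange(-12,16,.5)]; print(z,max(L),[x for c,x in L if c>.7][:1],[x for c,x in L if c>.7][-1:])
E
python3 plan2d.py
```

```text
38 hooked [(np.float64(1.8027756377319946), np.float64(2.5), np.float64(18.5))] x range [(np.float64(-1.0), np.float64(4.5))]
36 hooked [(np.float64(1.6109605583928681), np.float64(3.5), np.float64(19.0))] x range [(np.float64(-1.0), np.float64(4.5))]
34 hooked [(np.float64(1.407179921302071), np.float64(2.5), np.float64(18.0))] x range [(np.float64(-1.0), np.float64(4.5))]
32 hooked [(np.float64(1.2563321401521197), np.float64(0.0), np.float64(16.0))] x range [(np.float64(-1.0), np.float64(5.0))]
30 hooked [(np.float64(1.2500000000000018), np.float64(0.0), np.float64(15.5))] x range [(np.float64(-1.0), np.float64(5.0))]
27 hooked [(np.float64(1.2724836895290803), np.float64(0.0), np.float64(15.0))] x range [(np.float64(-0.5), np.float64(3.0))]
24 hooked [(np.float64(1.216136355893498), np.float64(0.0), np.float64(14.5))] x range [(np.float64(-0.5), np.float64(0.5))]
21 hooked [(np.float64(1.1660489337569957), np.float64(0.0), np.float64(14.0))] x range [(np.float64(-0.5), np.float64(0.0))]
18 hooked [(np.float64(1.1223587092621163), np.float64(0.0), np.float64(13.5))] x range [(np.f
[... 3943 characters left out ...]
(5.46), np.float64(10.5)) [np.float64(4.5)] [np.float64(15.0)]
28 (np.float64(4.25), np.float64(10.0)) [np.float64(6.5)] [np.float64(15.0)]
26 (np.float64(3.36), np.float64(9.0)) [np.float64(6.5)] [np.float64(13.0)]
24 (np.float64(2.47), np.float64(8.0)) [np.float64(6.5)] [np.float64(10.5)]
22 (np.float64(1.9), np.float64(6.5)) [np.float64(4.5)] [np.float64(8.0)]
20 (np.float64(1.99), np.float64(4.0)) [np.float64(2.0)] [np.float64(6.0)]
18 (np.float64(1.39), np.float64(2.5)) [np.float64(0.0)] [np.float64(3.5)]
16 (np.float64(-0.61), np.float64(3.5)) [] []
14 (np.float64(-2.61), np.float64(5.5)) [] []
12 (np.float64(-4.61), np.float64(7.5)) [] []
10 (np.float64(-6.61), np.float64(15.5)) [] []
```

```bash
cat > g.py <<'E'
from h import *
from scipy.spatial.transform import Rotation as Ro
YR=np.radians(13.3); YS=np.radians(16.7)
f=np.array([np.cos(YR),np.sin(YR),0]); 
_d=np.array([.2280,-.9737]); _p=np.array([605.86,216.98]); _m=np.array([628.3,207.5])
L=np.r_[_p+_d*((_m-_p)@_d),21]
G0=L-10.5*f; G0[2]=0       # balance-like frame of the rail, origin on bench
def Rs(yaw,th=0):  # screen rotation: x axis away from front; th=lean of top to the front
    ex=np.array([-np.cos(yaw),-np.sin(yaw),0]);ez=np.array([0,0,1.]);ey=np.cross(ez,ex)
    return np.c_[ex,ey,ez]@Ro.from_rotvec([0,-th,0]).as_matrix()
H=118.
def tool(o,R,sg,h=None):  # screen origin o, rot R -> TCP pose
    h=H if h is None else h
    z=-R[:,2];y=sg*R[:,0];x=np.cross(y,z); return o+R[:,2]*h, np.c_[x,y,z]
def railpose(x,z,thd,sg,off=0,y=0,h=None):
    R=Rs(YR,np.radians(thd)); B=Rs(YR); return tool(G0+B@np.array([x+off,y,z]),R,sg,h)
S0=np.array([514.5,-208.3,6.0])
E
python3 - <<'E'
from g import *
print("L",L,"G0",G0)
q0=np.array(sensors.read_state()['q'])
for sg in(1,-1):
    print(sg)
    for nm,(p,R) in {"grasp":tool(S0,Rs(YS),sg),"above":tool(S0+[0,0,130],Rs(YS),sg),"r0":railpose(-5,150,0,sg),"r38h":railpose(10,130,38,sg),"r38":railpose(2,18,38,sg),"r20":railpose(0,14,20,sg),"fin":railpose(0,6,0,sg)}.items():
        q=ctrl.solve_ik(p,R); print(nm,p.round(0),None if q is None else np.round(q,2))
E
```

```text
L [609.13111509 203.01032999  21.        ] G0 [598.91273692 200.59480775   0.        ]
1
grasp [ 514. -208.  124.] [-0.54  0.31  1.71 -0.    1.12  2.31]
above [ 514. -208.  254.] [-0.54  0.17  1.59 -0.    1.38  2.31]
r0 [604. 202. 268.] None
r38h [660. 215. 223.] None
r38 [668. 217. 111.] None
r20 [638. 210. 125.] None
fin [599. 201. 124.] None
-1
grasp [ 514. -208.  124.] [-0.54  0.31  1.71 -0.    1.12 -0.83]
above [ 514. -208.  254.] [-0.54  0.17  1.59 -0.    1.38 -0.83]
r0 [604. 202. 268.] [ 0.19  0.33  1.37 -0.    1.45 -0.05]
r38h [660. 215. 223.] [ 0.2   0.95  0.63 -0.03  2.23 -0.04]
r38 [668. 217. 111.] [ 0.2   1.06  0.66 -0.02  2.09 -0.04]
r20 [638. 210. 125.] [ 0.19  0.74  1.09 -0.01  1.66 -0.04]
fin [599. 201. 124.] [ 0.19  0.45  1.51 -0.    1.18 -0.05]
```

Run:
```python
from g import *
def st(m): s=sensors.read_state(); print(m,round(s['t'],2),np.round(s['eef_pos'],1),np.round(s['force'],1),round(s['grip_width'],1)); return s
p,R=tool(S0+[0,0,90],Rs(YS),-1); ctrl.move_ptp(p,R); st("above")
p,R=tool(S0,Rs(YS),-1); ctrl.move_l(p,R,vel=120); st("down")
q,d=optics.grab_frame("side"); cv2.imwrite("pics/g1.png",q[:,:,::-1]); crop(q,(280,190,370,290),6,"pics/g1c.png")
```

```text
above 2.87 [ 514.8 -207.5  214.1] [1.  1.  0.6] 85.1
down 3.77 [ 515.2 -208.6  124.7] [-0.2  0.4  0.2] 85.5
```

```bash
sleep 6
```

```text
(no output)
```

View pics/g1c.png

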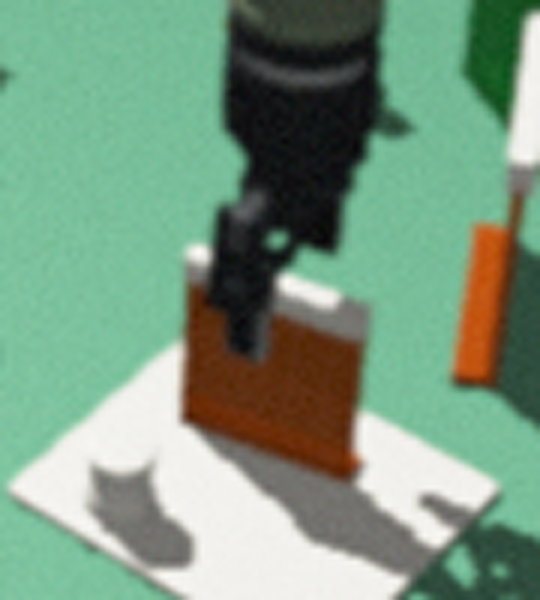

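The picture shows the fingers straddling the strip near the middle of its width, at crop (245,300). Next I close the gripper and lift.

Run:
```python
from g import *
def st(m): s=sensors.read_state(); print(m,round(s['t'],2),np.round(s['eef_pos'],1),np.round(s['force'],1),np.round(s['wrist_torque'],2),round(s['grip_width'],1)); return s
ctrl.gripper_to(14,25); st("14"); ctrl.gripper_to(0,80); st("grip")
p,R=tool(S0+[0,0,60],Rs(YS),-1); ctrl.move_l(p,R,vel=100); st("lift")
for n in("side","top"):
    q,d=optics.grab_frame(n); np.save(n+"1p.npy",q);np.save(n+"1.npy",d)
    crop(q,(270,160,370,290) if n=="side" else (290,180,370,240),5 if n=="side" else 8,f"pics/l_{n}.png")
```

```text
14 4.49 [ 514.5 -208.3  124. ] [0.1 0.3 0.4] [ 0.01 -0.05  0.  ] 13.6
grip 4.71 [ 514.6 -208.4  124.1] [ 0.3 -0.6  1.3] [-0.05  0.08  0.02] 10.7
lift 5.46 [ 514.1 -208.   183.5] [-0.8  0.7 -2.1] [-0.   -0.03 -0.02] 10.7
```

```bash
sleep 6
```

```text
(no output)
```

View pics/l_side.png

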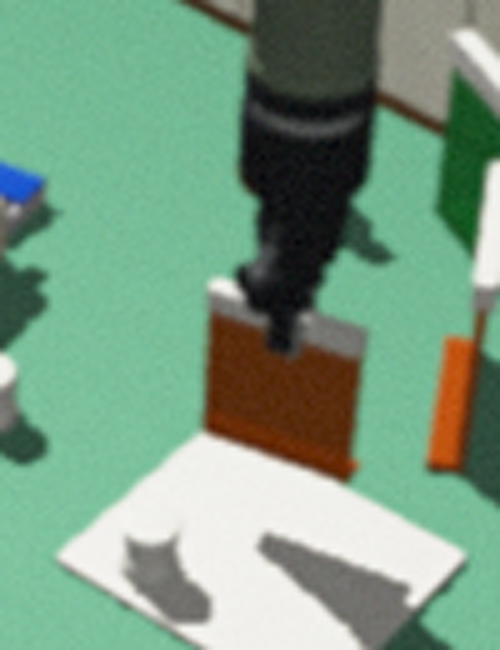

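View pics/l_top.png

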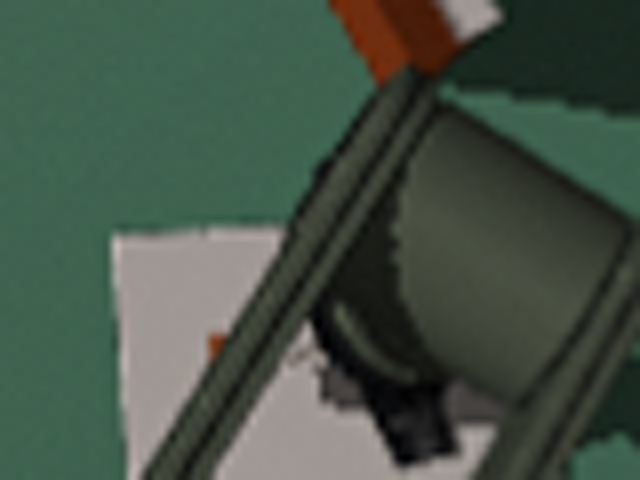

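The screen hangs from the jaws, clear of the tray in the side view. The top view is mostly blocked by the arm. Next I check the pose of the screen in the hand from the side depth.

```bash
cat > inhand.py <<'E'
from g import *
def amber(S,box):
    S=S.astype(int);m=((S[:,:,0]-S[:,:,2]>45)&(S[:,:,0]<115)&(S[:,:,0]>60)).astype(np.uint8);k=np.zeros_like(m);u0,v0,u1,v1=box;k[v0:v1,u0:u1]=1;m*=k
    n,l,s,c=cv2.connectedComponentsWithStats(m); return (l==1+np.argmax(s[1:,4]))
def inhand(S,D,box,pos,rot):
    m=amber(S,box); m=cv2.erode(m.astype(np.uint8),np.ones((3,3)))>0
    uv=np.argwhere(m)[:,::-1];P=deproj("side",uv,D[uv[:,1],uv[:,0]]); P=P[(np.abs(P-np.median(P,0))<90).all(1)]
    T=(P-pos)@rot  # tool frame; y=-screen x (sg -1), z=-screen z
    X=-T[:,1]; Z=H-T[:,2]; Y=-T[:,0]
    A=np.c_[np.ones(len(X)),Y,Z]; 
    for _ in range(4):
        w=np.linalg.lstsq(A,X,rcond=None)[0]; r=X-A@w; k=np.abs(r)<2.5*r.std(); A=A[k];X=X[k]
    print("n",len(X),"x at (0,60)",w[0]+60*w[2],"(expect 2.5) yaw deg",np.degrees(w[1]),"tilt deg",np.degrees(w[2]),"Z range",np.percentile(Z,[0.5,99.5]),"Y",np.percentile(Y,[.5,99.5]))
if __name__=="__main__":
    p=np.array(tool(S0+[0,0,60],Rs(YS),-1)[0]); s=sensors.read_state()
    print(np.array(s['eef_pos'])-p)
    inhand(np.load("side1p.npy"),np.load("side1.npy"),(300,210,350,258),np.array(s['eef_pos']),np.array(s['eef_rot']))
E
python3 inhand.py
python3 - <<'E'
import sys;sys.path.insert(0,'.')
from g import *
c=tool(S0,Rs(YS),-1)[1]; print(c)
E
```

```text
[-0.75029346  0.47230563 -1.18938298]
n 514 x at (0,60) 0.10039901987404894 (expect 2.5) yaw deg 0.3118493462136402 tilt deg 0.15728225855800254 Z range [10.39400799 93.87516815] Y [-44.48097768  43.90745964]
[[-0.28736052  0.95782249 -0.        ]
 [ 0.95782249  0.28736052 -0.        ]
 [ 0.         -0.         -1.        ]]
```

Run:
```python
from g import *
p=np.load("side0p.npy").astype(float); b=p[:,:,2]-.5*p[:,:,0]-.5*p[:,:,1]
F=[]
for u in range(252,278):
    c=b[178:205,u];k=np.argmax(c);h=(np.sort(c)[-3:].mean()+c[:3].mean())/2
    for i in range(k,0,-1):
        if c[i-1]<h: F.append((u,178+i-(c[i]-h)/(c[i]-c[i-1])));break
X=cast("side",F,21); r=(X-L)@f; print(np.c_[np.array(F)[:,0],r.round(1),((X-L)@Rs(YR)[:,1]).round(0)].tolist())
```

```text
[[252.0, 37.3, -57.0], [253.0, 38.1, -53.0], [254.0, 38.0, -48.0], [255.0, 38.1, -44.0], [256.0, 38.7, -39.0], [257.0, 38.6, -34.0], [258.0, 38.0, -29.0], [259.0, 37.3, -24.0], [260.0, 37.6, -20.0], [261.0, 38.5, -16.0], [262.0, 38.2, -11.0], [263.0, 34.0, -3.0], [264.0, 25.3, 7.0], [265.0, 29.9, 9.0], [266.0, 34.1, 11.0], [267.0, 36.4, 14.0], [268.0, 37.7, 17.0], [269.0, 38.3, 22.0], [270.0, 38.1, 26.0], [271.0, 37.6, 31.0], [272.0, 38.4, 35.0], [273.0, 38.0, 40.0], [274.0, 37.9, 45.0], [275.0, 38.1, 49.0], [276.0, 38.9, 53.0], [277.0, 40.3, 57.0]]
```

```bash
cat >> g.py <<'E'
def st(m): s=sensors.read_state(); print(m,round(s['t'],2),np.round(s['eef_pos'],1),np.round(s['force'],1),np.round(s['wrist_torque'],2),round(s['grip_width'],1)); return s
def where(s=None,sg=-1):
    """screen origin (x,z,y) in rail frame + lean, from measured TCP"""
    s=s or sensors.read_state(); R=np.array(s['eef_rot']); o=np.array(s['eef_pos'])+R[:,2]*H
    B=Rs(YR); q=B.T@(o-G0); zs=B.T@(-R[:,2]); xs=B.T@(-R[:,1])
    return q[[0,2,1]], np.degrees(np.arctan2(-zs[0],zs[2])), np.degrees(np.arctan2(xs[1],xs[0])),np.degrees(np.arctan2(zs[1],zs[2]))
E
python3 - <<'E'
from g import *
p,R=tool(S0+[0,0,150],Rs(YS),-1); ctrl.move_l(p,R,vel=200); st("up")
ctrl.move_ptp(*railpose(-20,150,38,-1,off=-1.3)); st("over"); print(where())
ctrl.move_l(*railpose(8.5,45,38,-1,off=-1.3),vel=100); s=st("low"); print(where()); 
ctrl.hold(.3); st("held"); print(where())
for n in("side","top"):
    q,d=optics.grab_frame(n); np.save(n+"2p.npy",q);np.save(n+"2.npy",d); 
    crop(q,(210,130,310,230) if n=="side" else (180,150,280,230),6 if n=="side" else 8,f"pics/r_{n}.png")
E
```

```text
up 6.16 [ 513.9 -208.   272.9] [-0.3  0.2 -2.5] [0.03 0.02 0.03] 10.8
over 7.85 [690.9 220.5 243.6] [-0.6 -1.3 -0.1] [ 0.11 -0.42  0.03] 10.3
(array([-21.58977867, 150.54334325,   1.68714085]), np.float64(37.93357932344993), np.float64(-0.15275085714359166), np.float64(0.07422109053414137))
low 9.09 [663.2 215.7 139. ] [ 0.9 -0.1 -0.7] [ 0.19 -0.44  0.01] 10.5
(array([6.45942507e+00, 4.58494329e+01, 4.19233836e-02]), np.float64(37.897008093676284), np.float64(-0.002980658334708892), np.float64(-0.00190792297007427))
held 9.39 [662.8 215.7 138.3] [ 0.2  0.2 -1.9] [ 0.08 -0.41 -0.03] 10.8
(array([ 6.90778442e+00,  4.52974473e+01, -1.18988605e-02]), np.float64(37.95686421617024), np.float64(-0.0012506800680723803), np.float64(-0.00491095755353897))
```

```bash
sleep 8
```

```text
(no output)
```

View pics/r_side.png

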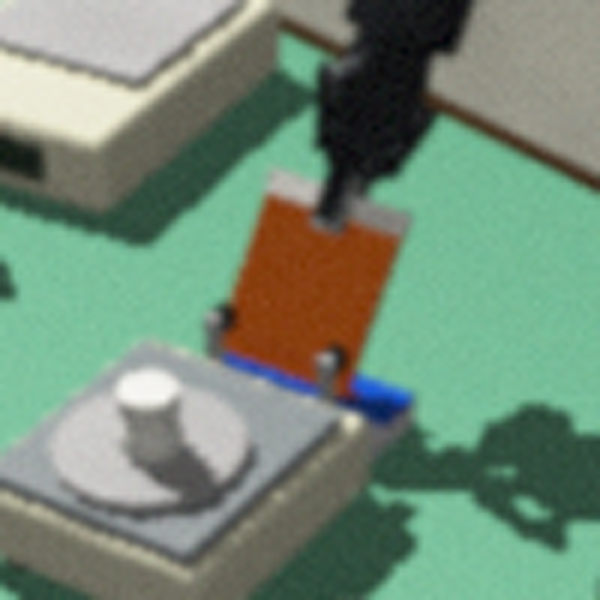

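View pics/r_top.png

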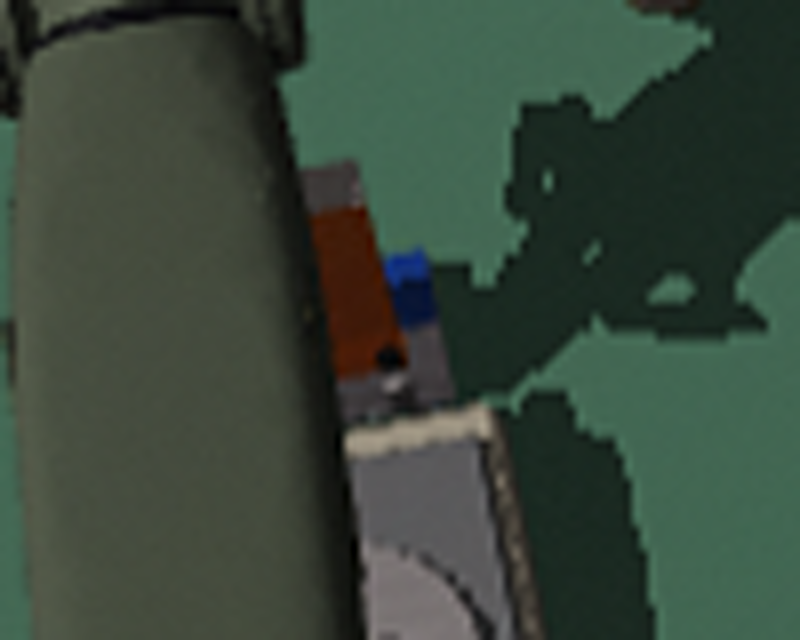

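```bash
python3 - <<'E'
from g import *
T=np.load("top2p.npy").astype(float); q=T[:,:,0]-T[:,:,2]; b=T[:,:,2]-.5*T[:,:,0]-.5*T[:,:,1]
B=Rs(YR)
for u in range(222,229):
    c=q[188:206,u]; print(u,c.astype(int))
E_=[]
for u in range(222,228):
    c=q[185:206,u];k=np.argmax(c[:11]);h=(c[5:10].mean()+0)/2
    for i in range(8,20):
        if c[i+1]<h: E_.append((u,185+i+(c[i]-h)/(c[i]-c[i+1])));break
X=cast("top",E_,46.8); print(E_); print(((X-G0)@B).round(1))
print("heel expected x 8.9")
E2=[]
for u in range(230,235):
    c=b[180:206,u];print(u,c.astype(int))
E
python3 inhand.py >/dev/null
python3 - <<'E'
from inhand import *
s=sensors.read_state(); inhand(np.load("side2p.npy"),np.load("side2.npy"),(240,160,282,200),np.array(s['eef_pos']),np.array(s['eef_rot']))
E
```

```text
222 [55 55 55 53 59 65 65 64 58 29  0  1  1  2  1  0  0  1]
223 [54 54 56 53 58 68 66 63 57 24 -1  3  3  2  0  3 17 25]
224 [54 55 54 56 61 67 65 60 47 19 -2  3  2  1 -1 12 24 25]
225 [56 54 53 58 63 68 65 62 48 19  0  2  3  1 -3 15 26 27]
226 [55 55 54 57 65 67 65 64 30  0  1  2  3 -2 -5 14 26 27]
227 [56 54 54 57 66 48  1 17 14  2  2  1  2  0 -1 17 27 27]
228 [63 61 59 60 56 20 -3 -1  1  4  5  3  2  0  1 18 27 23]
[(222, np.float64(196.9758620689655)), (223, np.float64(196.8151515151515)), (224, np.float64(196.59642857142856)), (225, np.float64(196.59655172413792)), (226, np.float64(195.9764705882353)), (227, np.float64(193.5404255319149))]
[[10.1 16.4 46.8]
 [10.3 20.  46.8]
 [10.2 23.7 46.8]
 [10.9 27.2 46.8]
 [ 9.5 31.2 46.8]
 [ 1.5 36.4 46.8]]
heel expected x 8.9
230 [ -6  24  90  87  72  35  35  36  38  36  32  -2 -35 -29 -29 -21  -5  -2
  -1  -1   1   0 -14 -22 -22 -18]
231 [  2  41  89  87  71  33  36  35  36  38  29  10   0   0   2   1   0   0
   0  -1  -1  -2 -13 -22 -22 -17]
232 [ 12  61  93  90  76  33  36  36  35  38  22   2   0   1   0   0   0   0
   0   2   1  -1 -15 
[... 924 characters left out ...]
)
                                                                                                                                ~~~~~~~~~~~~~~~~~~~^^^^^^^^^^^^^^^^^^^^^^^^^^^^^^^^^^^^^^^^^^^^^^^^^^^^^^^^^^
cv2.error: OpenCV(4.12.0) /io/opencv/modules/calib3d/src/undistort.dispatch.cpp:347: error: (-215:Assertion failed) CV_IS_MAT(_src) && CV_IS_MAT(_dst) && (_src->rows == 1 || _src->cols == 1) && (_dst->rows == 1 || _dst->cols == 1) && _src->cols + _src->rows - 1 == _dst->rows + _dst->cols - 1 && (CV_MAT_TYPE(_src->type) == CV_32FC2 || CV_MAT_TYPE(_src->type) == CV_64FC2) && (CV_MAT_TYPE(_dst->type) == CV_32FC2 || CV_MAT_TYPE(_dst->type) == CV_64FC2) in function 'cvUndistortPointsInternal'
```

```bash
cat >> g.py <<'E'
OFF=-1.3
def go(x,z,th,vel=30,thr=5,off=None,y=0):
    off=OFF if off is None else off
    hit=ctrl.move_l(*railpose(x,z,th,-1,off=off,y=y),vel=vel,threshold=thr)
    s=sensors.read_state(); w=where(s); F=Rs(YR).T@np.array(s['force']); M=Rs(YR).T@np.array(s['wrist_torque'])
    print((x,z,th),"HIT" if hit else "ok","t",round(s['t'],2),"x z",round(w[0][0]-off,1),round(w[0][1],1),"y",round(w[0][2],1),"th",round(w[1],1),"F",F.round(1),"My",M[1].round(2))
    return hit
E
python3 - <<'E'
from g import *
for w in [(9.5,30,38),(8.5,24,38),(7,22,38),(4.5,20,38)]:
    if go(*w): break
ctrl.hold(.2); print(where())
q,d=optics.grab_frame("side"); crop(q,(210,130,310,230),6,"pics/r2_side.png")
q,d=optics.grab_frame("top"); crop(q,(180,150,280,230),8,"pics/r2_top.png")
E
```

```text
(9.5, 30, 38) ok t 10.14 x z 9.6 29.9 y -0.0 th 38.0 F [ 0.3 -0.6 -0.8] My 0.42
(8.5, 24, 38) ok t 10.49 x z 8.8 23.6 y 0.0 th 38.0 F [-0.9 -0.8 -1.1] My 0.55
(7, 22, 38) ok t 10.74 x z 7.0 21.8 y -0.0 th 38.0 F [-0.2  0.  -1.7] My 0.46
(4.5, 20, 38) ok t 11.0 x z 4.5 19.7 y 0.0 th 38.0 F [-0.6  0.1 -1.2] My 0.41
(array([ 3.17395122, 20.03541653, -0.02798904]), np.float64(37.995920953886944), np.float64(0.0025109942403169407), np.float64(-0.0020186323976896497))
```

Run:
```python
from g import *
if go(-1.5,20,38,vel=8,thr=4): pass
print(where()[0]-[OFF,0,0])
```

```text
(-1.5, 20, 38) HIT t 12.01 x z 0.6 18.4 y -0.1 th 38.3 F [ 0.5 -0.6 -2. ] My 0.48
[ 0.63454424 18.39245769 -0.07286454]
```

View pics/r2_top.png

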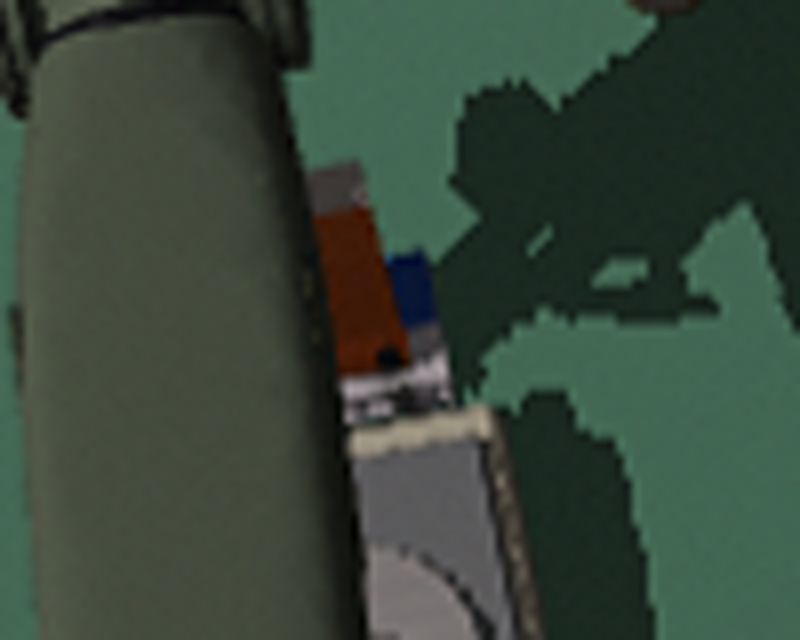

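Run:
```python
from g import *
from plan2d import clr
ctrl.hold(.3)
for i in range(3):
    s=sensors.read_state();w=where(s); print(w[0]-[OFF,0,0],w[1],(Rs(YR).T@np.array(s['force'])).round(1)); ctrl.hold(.05)
for x in np.arange(-1,5,.5): print(x,round(clr(x,20,np.radians(38)),2),round(clr(x,19,np.radians(38)),2))
```

```text
[ 2.00512817 17.13972794 -0.14109507] 38.50079520761318 [ 0.3  0.4 -0.7]
[ 1.96784961 17.20746951 -0.08387393] 38.496119876312505 [-0.  -0.3 -2.6]
[ 1.95414277 17.29897045 -0.12685473] 38.49322688607105 [ 0.2 -0.5 -1.4]
-1.0 -1.06 -0.4
-0.5 -0.78 -0.17
0.0 -0.48 -0.06
0.5 -0.35 0.22
1.0 -0.17 0.54
1.5 0.14 0.83
2.0 0.39 1.12
2.5 0.65 1.43
3.0 0.95 1.74
3.5 1.26 1.59
4.0 1.58 1.27
4.5 1.75 0.96
```

```bash
cat >> g.py <<'E'
def rd(m=""):
    A=[]
    for i in range(4):
        s=sensors.read_state();w=where(s);A.append(np.r_[w[0][0]-OFF,w[0][1],w[0][2],w[1],Rs(YR).T@np.array(s['force']),(Rs(YR).T@np.array(s['wrist_torque']))[1]]);ctrl.hold(.03)
    print(m,"x z y th",np.mean(A,0)[:4].round(2),"F",np.mean(A,0)[4:7].round(1),"My",np.mean(A,0)[7].round(2),"t",round(s['t'],1))
E
python3 - <<'E'
from g import *
go(2,19,38,thr=6); ctrl.hold(.15); rd("free")
go(-1.5,19,38,vel=6,thr=3.5); rd("a");
E
```

```text
(2, 19, 38) ok t 12.71 x z 1.8 19.5 y 0.0 th 38.0 F [-0.   0.7 -0.8] My 0.47
free x z y th [1.980e+00 1.907e+01 1.000e-02 3.799e+01] F [-0.  -0.4 -1.3] My 0.49 t 13.0
(-1.5, 19, 38) ok t 13.72 x z -0.9 18.7 y -0.0 th 38.1 F [ 3.  -0.5 -2.2] My 0.14
a x z y th [-9.300e-01  1.868e+01 -3.000e-02  3.808e+01] F [ 2.9 -0.2 -2.8] My 0.13 t 13.8
```

```bash
sed -i 's/^OFF=-1.3/OFF=-2.0/' g.py
python3 - <<'E'
from g import *
go(2,18.5,38,thr=8); ctrl.hold(.15); rd("free")
go(2,15.5,38,vel=6,thr=4); rd("down")
E
```

```text
(2, 18.5, 38) ok t 14.11 x z 1.3 19.0 y 0.1 th 37.9 F [ 1.  -0.9 -1.3] My 0.44
free x z y th [ 1.51 18.85  0.04 37.92] F [-0.1  0.1 -1.7] My 0.48 t 14.4
(2, 15.5, 38) ok t 15.04 x z 1.9 15.9 y 0.0 th 38.0 F [-0.4 -0.5  1.5] My 0.2
down x z y th [1.840e+00 1.592e+01 3.000e-02 3.798e+01] F [-0.8 -0.2  1.6] My 0.2 t 15.1
```

Run:
```python
from plan2d import clr
import numpy as np
for thd in range(38,-1,-2):
    b=max((clr(x,z,np.radians(thd)),-abs(x+.1),x,z) for x in np.arange(-1,1.6,.1) for z in np.arange(8,18,.1) if not(thd>=32 and z>18.2))
    print(thd,np.round(b,2))
```

```text
38 [ 1.68 -1.6   1.5  17.9 ]
36 [ 1.62 -1.4   1.3  17.4 ]
34 [ 1.41 -1.2   1.1  17.1 ]
32 [ 1.35 -0.2   0.1  16.1 ]
30 [ 1.35 -0.   -0.1  15.6 ]
28 [ 1.39 -0.   -0.1  15.2 ]
26 [ 1.35 -0.   -0.1  15.  ]
24 [ 1.29 -0.   -0.1  14.7 ]
22 [ 1.23 -0.   -0.1  14.5 ]
20 [ 1.18 -0.   -0.1  14.2 ]
18 [ 1.16 -0.   -0.1  13.9 ]
16 [ 1.16 -0.   -0.1  13.5 ]
14 [ 1.17 -0.   -0.1  13.2 ]
12 [ 1.15 -0.   -0.1  12.9 ]
10 [ 1.18 -0.1  -0.2  12.5 ]
8 [ 1.22 -0.1  -0.2  12.1 ]
6 [ 1.27 -0.2  -0.3  11.7 ]
4 [ 1.31 -0.2  -0.3  11.4 ]
2 [ 1.4 -0.3 -0.4 10.9]
0 [ 1.5 -0.4 -0.5 10.5]
```

Run:
```python
from g import *
ok=True
for w in [(1.5,17.8,38),(1.2,17.2,35),(.1,16.1,32),(-.1,15.2,28),(-.1,14.7,24),(-.1,14.2,20)]:
    if go(*w,vel=25,thr=8): ok=False;break
ctrl.hold(.15); rd("at")
```

```text
(1.5, 17.8, 38) ok t 15.43 x z 1.6 17.4 y -0.0 th 38.0 F [-0.2  0.3 -1.6] My 0.49
(1.2, 17.2, 35) ok t 15.8 x z 1.3 17.5 y -0.1 th 35.0 F [-0.9 -0.3 -1.8] My 0.49
(0.1, 16.1, 32) ok t 16.13 x z 0.1 16.2 y 0.0 th 32.0 F [ 0.2  0.2 -2. ] My 0.44
(-0.1, 15.2, 28) ok t 16.59 x z 0.0 14.9 y 0.0 th 28.1 F [ 0.5  0.1 -2. ] My 0.41
(-0.1, 14.7, 24) ok t 17.07 x z -0.1 14.6 y -0.0 th 24.0 F [ 0.5  0.  -1.5] My 0.31
(-0.1, 14.2, 20) ok t 17.54 x z -0.2 14.2 y 0.0 th 20.0 F [-0.1 -0.2 -1.9] My 0.26
at x z y th [-0.24 13.82  0.05 20.03] F [-0.3  0.1 -1. ] My 0.26 t 17.8
```

No contact so far. I'll straighten the rest of the way and then lower until it seats.

Run:
```python
from g import *
for w in [(-.1,13.5,16),(-.1,12.9,12),(-.2,12.1,8),(-.3,11.3,4),(-.4,10.5,0)]:
    if go(*w,vel=25,thr=8): break
else:
    ctrl.hold(.15); rd("upright")
    go(-.4,4.5,0,vel=8,thr=5)
ctrl.hold(.2); rd("end")
q,d=optics.grab_frame("side"); crop(q,(210,130,310,230),6,"pics/r3_side.png")
q,d=optics.grab_frame("top"); crop(q,(180,150,280,230),8,"pics/r3_top.png")
```

```text
(-0.1, 13.5, 16) ok t 18.3 x z -0.1 13.8 y 0.0 th 16.0 F [-0.6 -0.5 -0.7] My 0.21
(-0.1, 12.9, 12) ok t 18.77 x z -0.3 13.0 y 0.0 th 12.0 F [-0.5  0.3 -1.2] My 0.1
(-0.2, 12.1, 8) ok t 19.25 x z -0.4 12.2 y 0.0 th 8.0 F [-0.5 -0.3 -1.7] My 0.12
(-0.3, 11.3, 4) ok t 19.73 x z -0.6 11.4 y 0.1 th 4.0 F [-0.2 -0.4 -1.3] My 0.02
(-0.4, 10.5, 0) ok t 20.2 x z -0.8 10.7 y 0.0 th -0.0 F [-0.4 -0.3 -0.5] My 0.03
upright x z y th [-1.01 10.61  0.06 -0.02] F [-0.2 -0.  -1.3] My -0.01 t 20.4
(-0.4, 4.5, 0) HIT t 21.06 x z -0.2 6.1 y 0.1 th 0.0 F [0.3 0.2 5.5] My -0.03
end x z y th [-0.21  6.11  0.05  0.02] F [0.7 1.  5.7] My -0.03 t 21.4
```

```bash
sleep 6
```

```text
(no output)
```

View pics/r3_side.png

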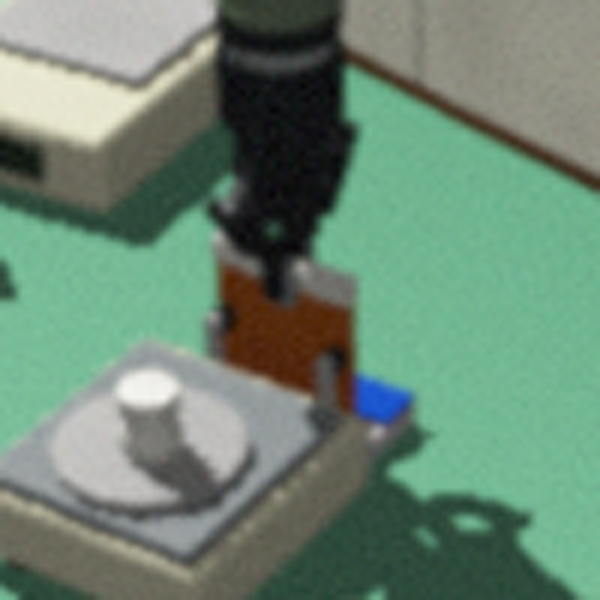

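The side picture shows the sheet upright between the posts, with its lower edge behind the blue lip. Contact came at z = 6.1, which is the groove floor. Now I release it.

Run:
```python
from g import *
go(-.3,5.6,0,vel=10,thr=None); rd()
ctrl.gripper_to(20,20); rd("open20"); ctrl.gripper_to(45); st("open45")
p,R=railpose(-.3,5.6,0,-1,off=OFF); ctrl.move_l(p+[0,0,120],R,vel=120); st("up")
ctrl.move_ptp(np.array([480,-60,330.]),R); ctrl.hold(.3); st("away")
for n in("side","top"):
    q,d=optics.grab_frame(n); np.save(n+"3p.npy",q);np.save(n+"3.npy",d); cv2.imwrite(f"pics/f_{n}_full.png",q[:,:,::-1])
    crop(q,(210,150,300,230) if n=="side" else (185,170,255,225),8 if n=="side" else 10,f"pics/f_{n}.png")
```

```text
(-0.3, 5.6, 0) ok t 21.79 x z -0.5 6.1 y 0.0 th -0.0 F [1.9 0.5 5.8] My -0.3
 x z y th [-0.49  6.15  0.03 -0.02] F [1.6 0.2 5.6] My -0.29 t 21.9
open20 x z y th [ 0.29  4.81 -0.04  0.07] F [-0.   0.  -0.1] My -0.01 t 22.3
open45 22.68 [601.2 201.1 123.6] [ 0.2 -0.1  0. ] [-0.03  0.06 -0.06] 45.1
up 23.83 [600.5 201.  242.3] [-0.8 -0.3  0.2] [-0.02 -0.01 -0.05] 45.1
away 25.28 [480.2 -59.3 329.6] [-0.5  0.3 -0. ] [-0.02  0.01 -0.03] 44.8
```

```bash
sleep 8
```

```text
(no output)
```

View pics/f_side.png

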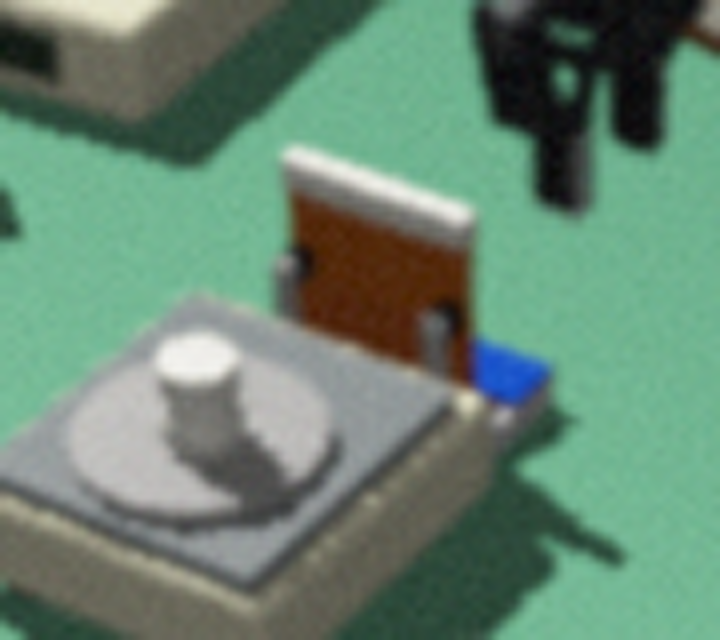

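View pics/f_top.png

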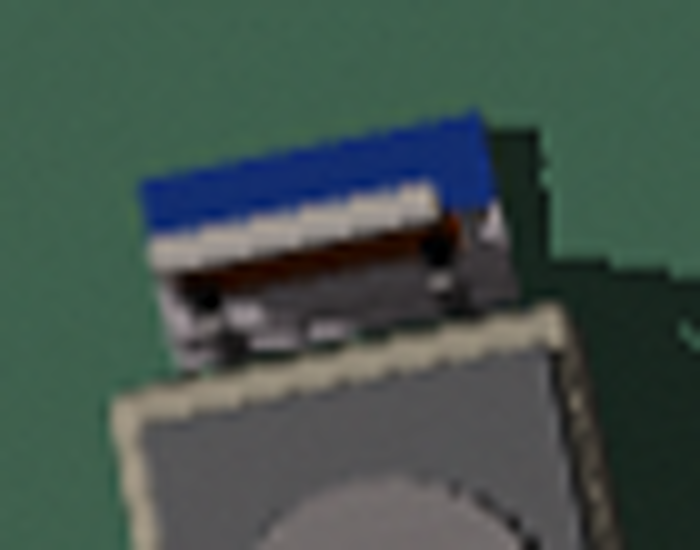

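View pics/f_top_full.png

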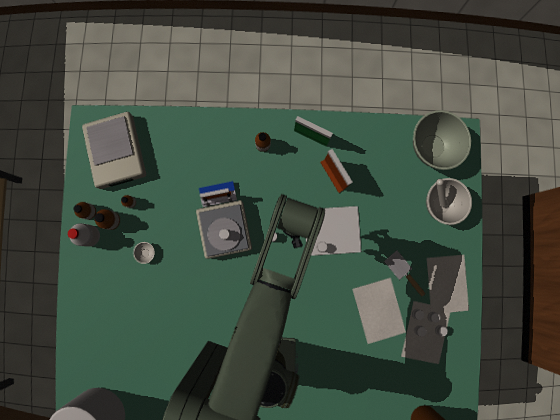

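The screen stands upright alone in the rail, and the objects look unmoved. I'll check the tilt and height numerically before handing in.

Run:
```python
from g import *
from inhand import amber
S=np.load("side3p.npy");D=np.load("side3.npy"); m=cv2.erode(amber(S,(235,160,275,205)).astype(np.uint8),np.ones((3,3)))>0
uv=np.argwhere(m)[:,::-1];P=deproj("side",uv,D[uv[:,1],uv[:,0]]);Q=(P-G0)@Rs(YR)-[OFF,0,0]
k=(np.abs(Q[:,0]-np.median(Q[:,0]))<5)
A=np.c_[np.ones(k.sum()),Q[k,1],Q[k,2]];w=np.linalg.lstsq(A,Q[k,0],rcond=None)[0];print(k.sum(),"x@60",w[0]+60*w[2],"yaw",np.degrees(w[1]),"tilt",np.degrees(w[2]))
T=np.load("top3.npy");uv,P=cloud("top",T,(198,185,232,200));q=(P-G0)@Rs(YR);k=(q[:,2]>112)&(q[:,2]<145)&(abs(q[:,1])<45);print("strip top z",np.median(q[k,2]),"x",np.median(q[k,0])-OFF,"y",q[k,1].min(),q[k,1].max(),k.sum())
uv,P=cloud("side",D,(243,165,273,182)); q=(P-G0)@Rs(YR);k=(q[:,2]>100)&(q[:,2]<145)&(S[uv[:,1],uv[:,0]].min(1)>190);print("side strip top z",np.percentile(q[k,2],[10,50,90]))
a=np.load("side0p.npy").astype(int);diff=(np.abs(a-S.astype(int)).max(2)>60).astype(np.uint8)*255;cv2.imwrite("pics/diff.png",diff)
```

```text
163 x@60 -0.6354627884129115 yaw 0.08935319425744309 tilt 0.43692810374133473
strip top z 125.681541091093 x 3.8320891820735605 y -44.590034703171206 44.53700357150208 104
side strip top z [123.85012991 126.65245356 128.89726364]
```

```bash
sleep 2
```

```text
(no output)
```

View pics/diff.png

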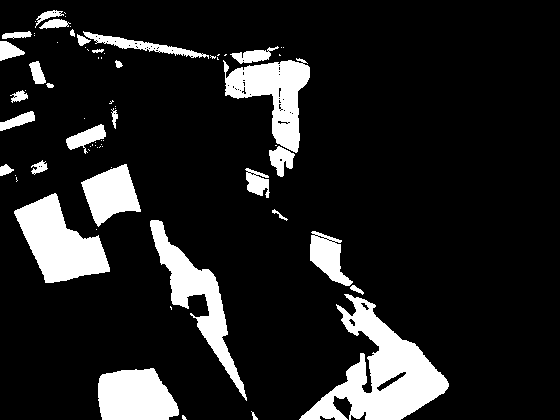

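View pics/f_side_full.png

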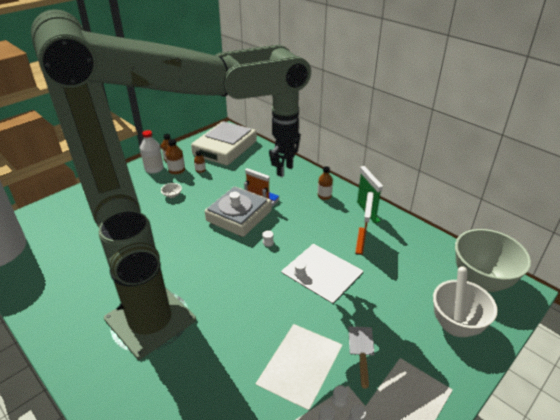

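```bash
python3 -c "
from plant import ctrl,sensors
ctrl.finish_job(); print(sensors.read_state()['t'])"
```

```text
the job is handed in; nothing more can be done
the job is handed in; nothing more can be done
```

The amber screen now stands upright in the rail in front of the balance, fully down in the groove with its foot to the front. I handed the job in at about 25 s on the robot's clock. No verdict comes back, so the checks below are mine.

**What I did:** I gripped the screen by its white strip and carried it over leaned 38° to the front. I found the rail by camera, then touched the lip lightly, which put the rail about 2 mm farther forward than the top camera showed. I touched the groove floor next, straightened the screen with no contact, and lowered it until it met the floor. I then opened the jaws and moved the arm clear.

**Last checks:**
- **Seating:** contact came at z = 6.1 mm, and the groove floor is at 6. The strip's top reads 125.7 mm from the top camera and 126.7 mm from the side, against 126 expected.
- **Upright:** tilt is about 0.4° and yaw against the rail about 0.1°.
- **Other objects:** comparing pictures from before and after shows only the screen, the arm and shadows changed.

**What disagreed:**
- The two cameras' raw positions differed by about 4 mm. I relied on the arm's own position and the touch contacts instead.
- One early lip touch stopped at an unclear position, so I repeated it.
- The final camera readings of the screen's x position miss by about 3 to 4 mm, in opposite directions for the two cameras. I did not use them.

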